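Roll the stone slats flush in their board

TASK

Lift the upright hand roller out of its stand and, holding it by its wooden grip, roll it along the row of five stone slats from one end of the board to the other, leaning on it with a steady 20 N or so (more than 32 N on a slat would crack the stone), until every slat is pressed down flush with the side rails. Press the slats with the roller only, leave the stones and the cork block beside the work where they are, and at the end hang the roller upright in its stand again and let go.

Things in the scene. Friction and masses are not known exactly. Their poses are not given: they have to be found in the camera images.
- board_mid (a point): Middle of the slat board, at the level of its side rails' tops, 52 mm over the table. z up, y along the row of slats, x across. Five stone slats (68 mm in x, 33 mm in y) lie at y = -68, -34, 0, 34, 68 mm between the rails (x = 36 to 52 mm either side). Flat end lands, level with the rails and 72 mm wide, lie at y = 86 to 126 mm either way: the roller may be set down there.
- slat0 (a joint): how far slat 0 (at y = -68 mm of the board's frame) has been pressed down into the bed, m: 0 = 5 mm proud, 0.005 = flush with the side rails and bottomed
- slat1 (a joint): how far slat 1 (at y = -34 mm of the board's frame) has been pressed down into the bed, m: 0 = 5 mm proud, 0.005 = flush with the side rails and bottomed
- slat2 (a joint): how far slat 2 (at y = 0 mm of the board's frame) has been pressed down into the bed, m: 0 = 5 mm proud, 0.005 = flush with the side rails and bottomed
- slat3 (a joint): how far slat 3 (at y = 34 mm of the board's frame) has been pressed down into the bed, m: 0 = 5 mm proud, 0.005 = flush with the side rails and bottomed
- slat4 (a joint): how far slat 4 (at y = 68 mm of the board's frame) has been pressed down into the bed, m: 0 = 5 mm proud, 0.005 = flush with the side rails and bottomed
- roller_grip (a point): Centre of the hand roller's upright wooden grip, a square block 28 x 28 mm, 50 mm tall, to be held from above. z up the grip, x along the axle; it rolls along y. Below the grip is a plate 120 mm (x) x 36 mm (y), 6 mm thick, its top 25 mm below this point. The wheel's lowest point is 91 mm below this point.
- wheel (a joint): turn of the roller's freely turning wheel about its axle, rad, unlimited; 0 at the start (52 mm wheel: 26 mm of rolling per rad)
- stand_rest (a point): Where the centre of the roller's grip is when the roller hangs in its stand, 109 mm over the table: its plate lies on the tops of both stand walls and its wheel hangs free between them. x runs along the axle of the hung roller; its place along y is free by some 10 mm.
- slab: Bystander: slab of petrified wood about 80 x 125 x 16 mm lying flat beside the board; origin under its centre
- cabochon: Bystander: round clear glass cabochon, 60 mm across, 27 mm high, beside the board; origin under its centre
- sandblock: Bystander: cork sanding block 50 x 100 x 30 mm beside the stand; origin under its centre
- bed: The wooden bed, 104 x 260 mm, that carries rails, lands and slats. Its -y end is hinged to the base, its +y end rests on a soft rubber block: under a firm push it gives little near the hinge but sinks many mm near the +y end (tilting a few degrees), and springs back. So the surface's height under load must be found by force. Origin on the hinge line, 130 mm to -y of the middle, 24 mm over the table.
- roller: The hand roller, 0.3 to 0.5 kg: grip, plate, and under it a rubber wheel 52 mm in diameter, 56 mm wide, between two aluminium cheeks that reach 37 mm to each side in x. Origin at the lowest point of the wheel, axes as at the grip.
- board: The slat board with all it carries: dark base 120 x 280 mm; origin under the middle of the slats at table height, axes as board_mid. The slats start 3.5 to 5 mm proud of rails and lands. A stiff fit: each goes down only while pushed with more than about 14 N (about 25 mm/s at 18 N, 40 mm/s at 20 N) and stays where it is left.
- stand: The roller's stand, fixed: wooden base 150 x 80 mm with two upright walls (10 mm thick, 74 mm long in y, tops 78 mm over the table, inner faces at x = 45 mm either side). Origin under the centre of its base, axes as stand_rest.
Things that resemble listed ones, but are neither listed nor needed, are in the scene too. Leave any green or yellow look-alike of the roller alone.

How it is judged:
By the outcome, as a careful person would: the job done as asked, in the order asked, and still so for the second after the job is handed in, with the robot touching nothing.
It also fails if it takes over 61 s, if anything falls off the work surface, if the arm or the gripper's body presses on something with over 40 N, if the wrist force passes 120 N, or if a joint passes its speed limit or range.

ROBOT

A 6-joint arm with a two-finger parallel gripper is mounted at the origin on the work surface. World frame = base frame: x ahead of the robot, y to its left, z up, the work surface at z = 0. Lengths are in m, angles in rad, forces in N, time in s.
With the tool pointing down it reaches from about 0.25 to 0.725 m from the base axis. Payload 4 kg.
Tool frame: the origin (TCP) lies on the centre line of the jaws, within the pads' length; the fingertips stand 25 mm ahead of it and the grasp point (between the pads) lies 6 mm ahead of it; z points along the fingers, y is the direction in which the jaws open and shut (so a half turn about z gives the same grasp; the last joint's range is limited). The gripper opens to 85 mm and grips with 20 to 120 N. Pads are 22 mm wide; open, the fingers measure 114 mm over their backs; the gripper's body (76 mm by 85 mm) begins 54 mm behind the grasp point. The pads swing forward as they close: fully open they stand 13 mm farther back than shut.
Start: joints at [-1.134, 0.241, 0.005, 1.335, 0, 1.571], TCP at [0.212, -0.453, 0.256] pointing down, gripper open.
Joint ranges: [-2.72, 2.72], [-1.05, 1.87], [-1.09, 1.28], [-1.99, 2.15], [-1.42, 1.44], [-3.14, 3.14]. Speed limits (rad/s): [2.79, 2.79, 3.14, 3.14, 3.14, 3.14].

INTERFACE

Orientations are given as [roll, pitch, yaw] about the fixed x, y, z axes, in that order (R = Rz(yaw) Ry(pitch) Rx(roll)).
In Python, from bench import sensors, viewer, job gives the robot as it stands.
- The arm moves only by the tool play_rows, never from a script. Its argument "motion" is one flat list of numbers, 6 for each row, row after row: the shift along the world's x, y, z in mm, then the turn, a rotation vector about the world's x, y, z in degrees. A call has 1 to 10 rows; each row shifts and turns the pose as measured when the row begins; what a row does not reach is not made up. A row lasts 1/12 s, in which the tool goes at most 41.7 mm and 7.16 degrees, less where a joint would pass 70% of its speed; a pose out of reach is approached as far as the arm can. A call is refused whole if a number of a shift passes 41.7 or a number of a turn 7.16, either way. A call with a gripper value outside its range is refused whole. "jaw" is the gripper command: -1 is shut, 1 is fully open, values between are in proportion, set as the call begins (left out, the last holds). The fingers move at their own pace and stop on an object; the grip force is fixed at half the most. Time passes only in rows, so rows that do not move let the fingers close. It gives the time, the measured TCP pose, the force and the opening at its end, in the units of the state.
- sensors.get_obs(): the state, without advancing time (a new reading comes with each control period).
- viewer.grab_frame(name): name is "scene" or "top" or "wrist"; returns the picture (384x512x3 uint8, red, green, blue); there is no depth.
- viewer.camera_params(name): a dict with "intrinsics" (3x3 intrinsics, pixels), "cam_to_world" (4x4, takes a point from camera to world coordinates). Camera axes: x right, y down, z forward; pixel columns grow to the right and rows downward; lengths in m; the calibration is good to about 2 mm. A picture is of the moment at which its call begins: read the wrist's pose just before it. camera_params takes no time and is no camera call; for the wrist camera it gives the pose at the moment of the call.
- job.hand_in(): hands the job in, once; it reports no verdict.
The state is a dict: "clock": time; "q": joint angles; "qd": joint speeds; "joint_efforts": joint torques, N m; "position": TCP position; "orientation": TCP orientation; "contact_force": force on the tool from outside, world axes, zero at the start; "wrist_torque": the same for the moment, N m; "width": finger opening in m.
Only numpy, scipy, OpenCV 4.12 (cv2) and the standard library are available. Lean on these libraries where they do the work, as an engineer would, in place of code of your own. Each camera call takes 0.05 s, during which the arm holds its last target.

## Working session

There is one attempt and no reset: what is moved stays moved. The work goes in short steps, Python scripts to look and compute and a tool call to move; the robot and the scene stay as the last step left them, time stands still between calls to the robot, and variables do not carry over. Pictures are saved under pics/ and viewed, and the job is handed in when it is done.

Besides the shell and the picture viewer there is one more tool, called after "Request:" by a JSON object that holds its "name" and its "arguments", one argument or row to a line. play_rows: Moves the arm, as the interface text tells. Its arguments: {"type":"object","properties":{"motion":{"type":"array","items":{"type":"number"}},"jaw":{"type":"number"}},"required":["motion"]}

```bash
mkdir -p pics; ls; python3 - <<'E'
from bench import sensors, viewer, job
import cv2
print(sensors.get_obs())
for n in ["scene","top"]:
    im=viewer.grab_frame(n); cv2.imwrite(f"pics/{n}0.png",cv2.cvtColor(im,cv2.COLOR_RGB2BGR))
    p=viewer.camera_params(n); print(n,p["intrinsics"].tolist(),p["cam_to_world"].round(4).tolist())
E
```

```text
pics
{'clock': 0.0, 'q': array([-1.13398267e+00,  2.41421091e-01,  3.72507535e-03,  1.33516652e+00,
       -3.38678865e-06,  1.57081366e+00]), 'qd': array([-0.00087858,  0.00040904,  0.00224969,  0.00104203,  0.00081787,
       -0.00024346]), 'joint_efforts': array([ 1.35881477e-03, -3.72322583e+01,  2.52405310e+01,  1.69856369e-02,
        1.58967609e-04, -1.99879196e-05]), 'position': array([ 0.21128655, -0.45253886,  0.25540915]), 'orientation': array([-3.13952645e+00,  3.42258804e-06,  4.36796334e-01]), 'contact_force': array([-0.83308886,  0.67851361,  0.28994178]), 'wrist_torque': array([0.04364481, 0.00285912, 0.01174048]), 'width': 0.08538190884061048}
scene [[367.4278521321514, 0.0, 249.32767420625385], [0.0, 367.4278521321514, 194.1067676775087], [0.0, 0.0, 1.0]] [[-0.8481, 0.4412, -0.2934, 0.7743], [0.5298, 0.7113, -0.4618, 0.2982], [0.0049, -0.5471, -0.837, 0.774], [0.0, 0.0, 0.0, 1.0]]
top [[368.12983412629353, 0.0, 261.13951692149533], [0.0, 368.12983412629353, 196.53337451245318], [0.0, 0.0, 1.0]] [[-0.0081, -0.999, 0.0435, 0.5057], [-0.9994, 0.0095, 0.0325, -0.0839], [-0.0329, -0.0433, -0.9985, 1.0189], [0.0, 0.0, 0.0, 1.0]]
```

View pics/scene0.png

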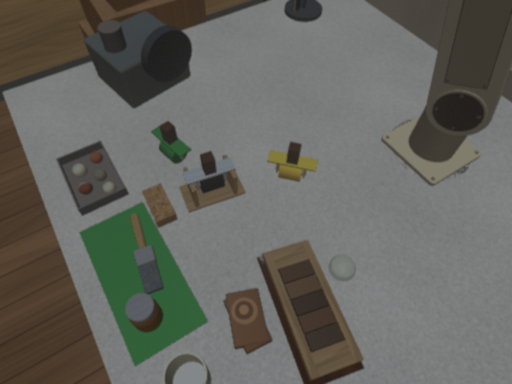

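View pics/top0.png

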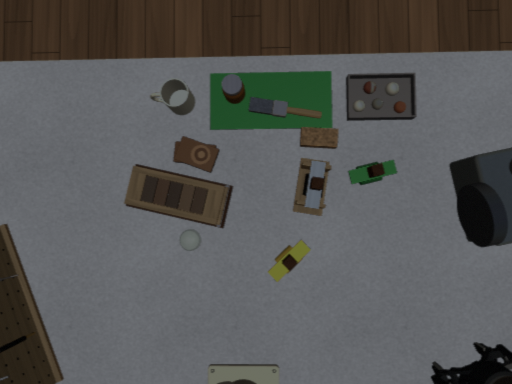

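```bash
python3 - <<'E'
import cv2
a=cv2.imread("pics/top0.png"); s=cv2.imread("pics/scene0.png")
cv2.imwrite("pics/c1.png",cv2.resize(a[150:240,115:245],None,fx=6,fy=6,interpolation=cv2.INTER_CUBIC))
cv2.imwrite("pics/c2.png",cv2.resize(a[120:290,260:400],None,fx=4,fy=3.5,interpolation=cv2.INTER_CUBIC)) if 0 else cv2.imwrite("pics/c2.png",cv2.resize(a[140:230,280:400],None,fx=6,fy=6,interpolation=cv2.INTER_CUBIC))
cv2.imwrite("pics/c3.png",cv2.resize(s[230:384,220:380],None,fx=3.8,fy=3.8,interpolation=cv2.INTER_CUBIC))
cv2.imwrite("pics/c4.png",cv2.resize(s[120:220,140:260],None,fx=6,fy=6,interpolation=cv2.INTER_CUBIC))
E
```

```text
(no output)
```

View pics/c1.png

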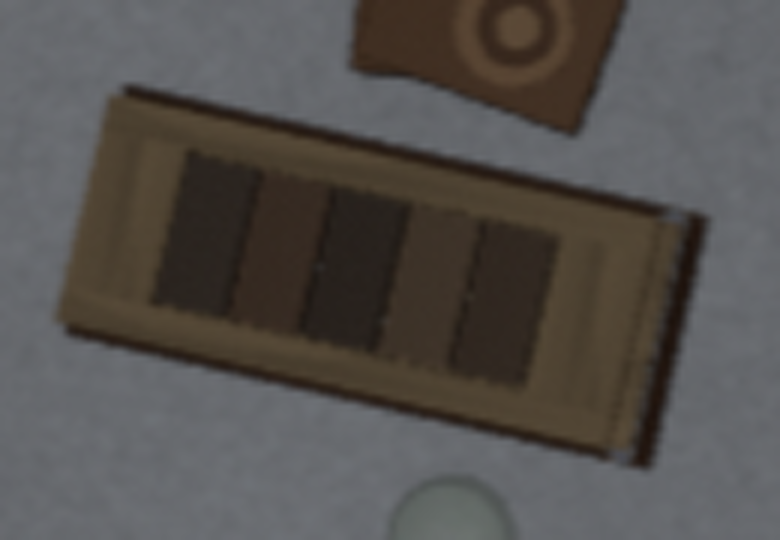

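View pics/c2.png

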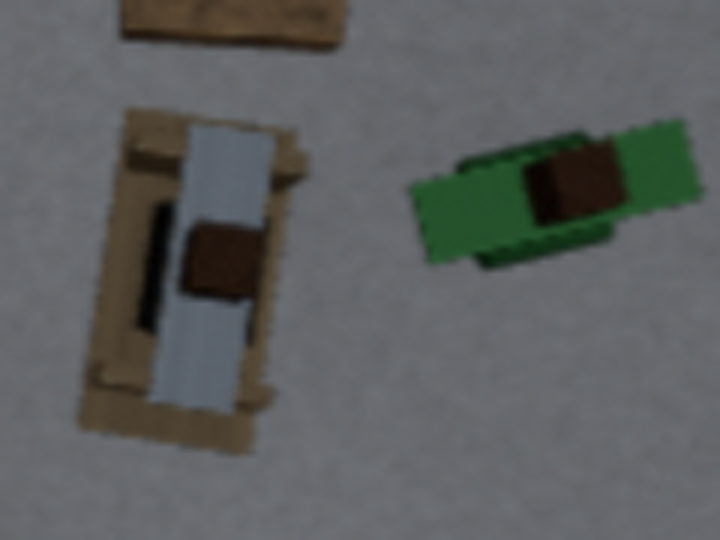

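View pics/c3.png

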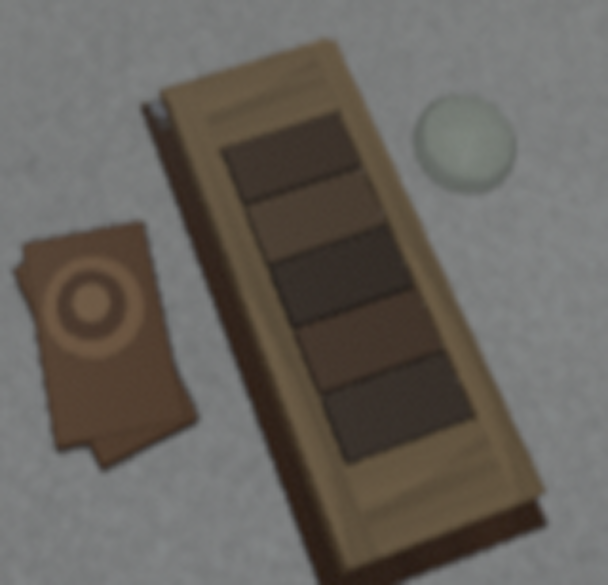

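View pics/c4.png

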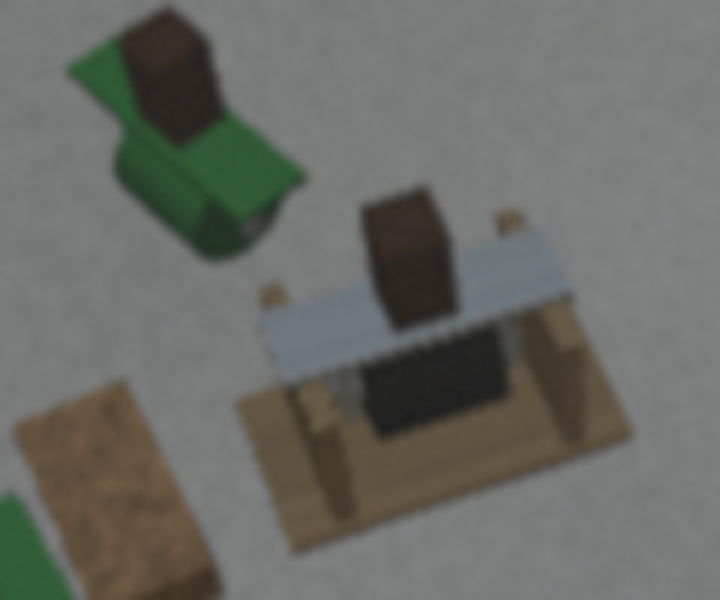

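```bash
cat > h.py <<'E'
import numpy as np, cv2
from bench import sensors, viewer
from scipy.optimize import least_squares
from scipy.spatial.transform import Rotation as R
def ray(p,uv,z):
    K=p["intrinsics"];T=p["cam_to_world"]
    d=T[:3,:3]@np.linalg.inv(K)@np.array([uv[0],uv[1],1.])
    return T[:3,3]+d*(z-T[2,3])/d[2]
def proj(p,X):
    K=p["intrinsics"];T=p["cam_to_world"]
    c=(np.asarray(X)-T[:3,3])@T[:3,:3]; q=c@K.T; return q[:,:2]/q[:,2:]
def fit(obs,x0):
    """obs: list of (params, local pts Nx3, uv Nx2); z from local; solve x,y,yaw"""
    def f(s):
        c,n=np.cos(s[2]),np.sin(s[2]);M=np.array([[c,-n,0],[n,c,0],[0,0,1]])
        return np.concatenate([(proj(p,np.asarray(L)@M.T+[s[0],s[1],0])-uv).ravel() for p,L,uv in obs])
    r=least_squares(f,x0);return r.x,r.fun.reshape(-1,2)
def grab(n,name):
    p=viewer.camera_params(n);im=viewer.grab_frame(n)
    cv2.imwrite(name,cv2.cvtColor(im,cv2.COLOR_RGB2BGR));np.savez(name[:-4]+".npz",**p);return im
def crop(n,x0,y0,w,h,f,out):
    cv2.imwrite(out,cv2.resize(cv2.imread(n)[y0:y0+h,x0:x0+w],None,fx=f,fy=f,interpolation=cv2.INTER_CUBIC))
def unc(pts,x0,y0,f): return (np.array(pts,float)+.5)/f-.5+[x0,y0]
E
python3 - <<'E'
from h import *
t=viewer.camera_params("top"); s=viewer.camera_params("scene")
uv=unc([(188,150),(152,303),(558,235),(525,387)],115,150,6)
L=[(34,84.5,56),(-34,84.5,56),(34,-84.5,56),(-34,-84.5,56)]
uvs=unc([(222,150),(340,112),(348,463),(474,415)],220,230,3.8)
Ls=[(34,-84.5,56),(-34,-84.5,56),(34,84.5,56),(-34,84.5,56)]
for o in ([(t,np.array(L)/1e3,uv)],[(s,np.array(Ls)/1e3,uvs)],[(t,np.array(L)/1e3,uv),(s,np.array(Ls)/1e3,uvs)]):
    x,r=fit(o,[.55,.15,-.3]);print(x,np.abs(r).max())
# stand: base corners z~? plate corners top z=84; grip top z=134
for P in [(192,125),(272,132),(240,412),(152,400)]: print(ray(t,unc([P],280,140,6)[0],.084))
for P in [(205,225),(265,228),(240,298),(188,295)]: print('g',ray(t,unc([P],280,140,6)[0],.134))
for P in [(362,210),(428,188),(372,240),(440,225)]: print('gs',ray(s,unc([P],140,120,6)[0],.134))
for P in [(262,318),(285,385),(575,298),(540,228)]: print('ps',ray(s,unc([P],140,120,6)[0],.084))
E
```

```text
[ 0.55565301  0.17819254 -0.22999305] 0.3147168971793235
[ 0.55591886  0.17888057 -0.23721757] 0.7025110431657708
[ 0.55583427  0.17865296 -0.23461403] 0.7414054432152284
[ 0.63712238 -0.18259887  0.084     ]
[ 0.63371428 -0.2162789   0.084     ]
[ 0.51538665 -0.20103002  0.084     ]
[ 0.52075822 -0.16416371  0.084     ]
g [ 0.58979465 -0.18194083  0.134     ]
g [ 0.58832216 -0.20581585  0.134     ]
g [ 0.56038387 -0.19544701  0.134     ]
g [ 0.56179582 -0.17477228  0.134     ]
gs [ 0.58795448 -0.20264596  0.134     ]
gs [ 0.56194515 -0.19902519  0.134     ]
gs [ 0.59146962 -0.1880824   0.134     ]
gs [ 0.56671137 -0.18108193  0.134     ]
ps [ 0.63157535 -0.2144108   0.084     ]
ps [ 0.63827872 -0.18130511  0.084     ]
ps [ 0.52329295 -0.15874172  0.084     ]
ps [ 0.51726756 -0.19615404  0.084     ]
```

Request:
{"name": "play_rows", "arguments": {
  "motion": [20, 14, 0, 0, 0, -3.4, 33, 24, 0, 0, 0, -3.4, 33, 24, 0, 0, 0, -3.4, 33, 24, 0, 0, 0, -3.4, 33, 24, 0, 0, 0, -3.4, 33, 24, 0, 0, 0, -3.4, 33, 24, 0, 0, 0, -3.4, 33, 24, 0, 0, 0, -3.4, 33, 24, 0, 0, 0, -3.4, 33, 24, 0, 0, 0, -3.4],
  "jaw": 1
}}

```text
clock: 0.93
position: [0.528, -0.2168, 0.2507]
orientation: [-3.135, 0.009, -0.204]
contact_force: [0.5, -1.6, 0.6]
width: 0.0854
```

```bash
python3 - <<'E'
from h import *
grab("wrist","pics/w1.png"); o=sensors.get_obs(); print(o['clock'],o['position'],o['orientation'])
crop("pics/w1.png",0,0,512,384,1.5,"pics/w1b.png")
E
```

```text
0.9833 [ 0.53384196 -0.21189216  0.24984846] [-3.13071971  0.00492925 -0.19850422]
```

View pics/w1b.png

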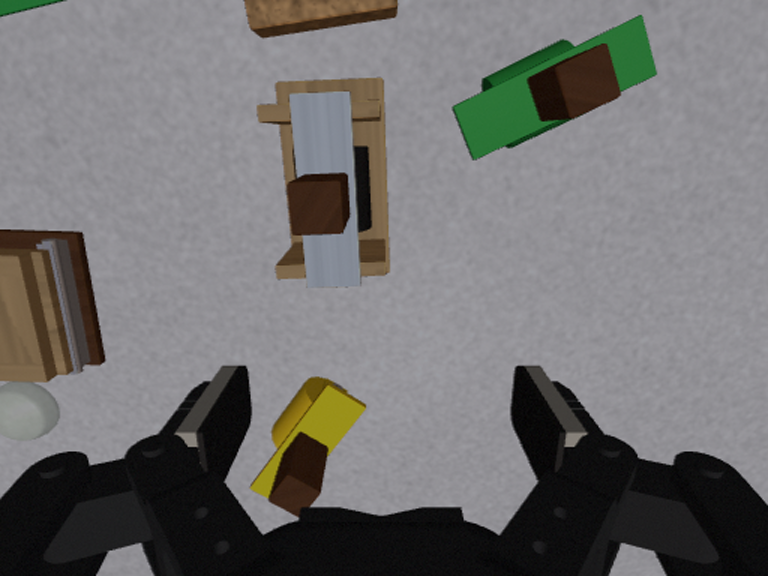

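```bash
python3 - <<'E'
from h import *
crop("pics/w1.png",160,40,120,160,3.75,"pics/w1c.png")
E
```

```text
(no output)
```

View pics/w1c.png

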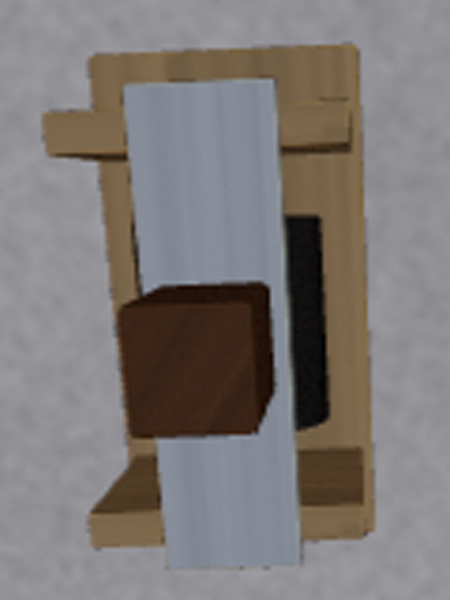

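```bash
python3 - <<'E'
from h import *
w=dict(np.load("pics/w1.npz"))
U=lambda P:unc(P,160,40,3.75)
pl=np.array([(60,18,84),(60,-18,84),(-60,-18,84),(-60,18,84)])/1e3
gr=np.array([(14,14,134),(14,-14,134),(-14,-14,134),(-14,14,134)])/1e3
up=U([(125,86),(275,80),(302,566),(166,569)]);ug=U([(118,308),(252,300),(258,433),(130,437)])
st=np.array([(55,37,78),(-45,37,78),(-55,37,78),(-45,-37,78)])/1e3
us=U([(43,112),(90,514),(93,547),(362,508)])
for o in ([(w,pl,up)],[(w,gr,ug)],[(w,pl,up),(w,gr,ug)],[(w,st,us)]):
    x,r=fit(o,[.577,-.19,-.15]);print(x,np.abs(r).max())
E
```

```text
[ 0.57628809 -0.19172833 -0.17090511] 0.5857992576368929
[ 0.57670696 -0.19190715 -0.16893665] 0.9509453985051692
[ 0.57652973 -0.19183229 -0.17057451] 0.8588442470204143
[ 0.57642727 -0.18995846 -0.17329384] 0.6077076627225892
```

Request:
{"name": "play_rows", "arguments": {
  "motion": [20, 10, -10, 0, 0, 0.8, 20, 9, -20, 0, 0, 0.8, 0, 0, -5, 0, 0, 0, 0, 0, 0, 0, 0, 0]
}}

```text
clock: 1.32
position: [0.5782, -0.1873, 0.2112]
orientation: [-3.13, 0.007, -0.159]
contact_force: [0.4, -0.4, 0.2]
width: 0.0854
```

```bash
python3 - <<'E'
from h import *
grab("wrist","pics/w2.png"); o=sensors.get_obs(); print(o['clock'],o['position'],o['orientation'],o['contact_force'])
crop("pics/w2.png",0,0,512,384,1.5,"pics/w2b.png")
E
```

```text
1.3667 [ 0.57783903 -0.18731922  0.21114197] [-3.12992248  0.00770332 -0.15978652] [ 0.63760481 -0.53884833 -0.14808864]
```

View pics/w2b.png

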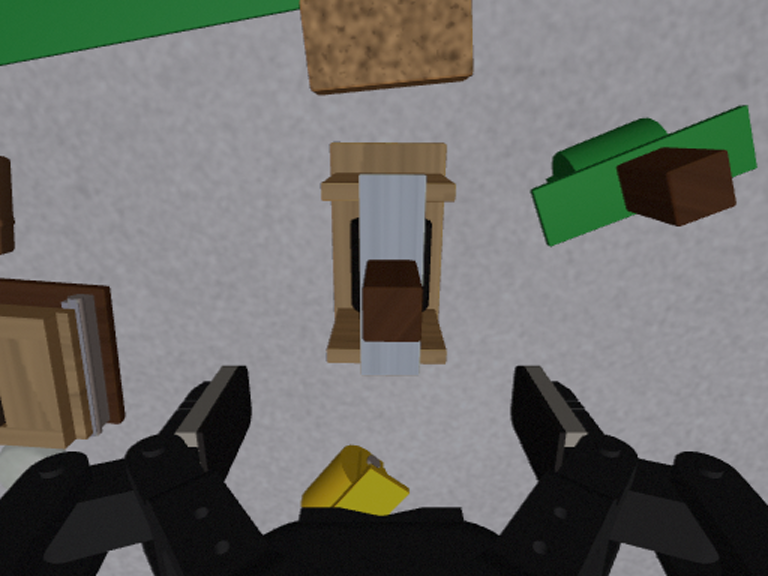

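Request:
{"name": "play_rows", "arguments": {
  "motion": [-0.7, -2.4, -10, -0.35, -0.25, -0.3, -0.7, -2.4, -25, -0.35, -0.2, -0.3, 0, 0, -20, 0, 0, 0, 0, 0, -5, 0, 0, 0, 0, 0, 0, 0, 0, 0]
}}

```text
clock: 1.78
position: [0.5734, -0.1964, 0.1536]
orientation: [3.14, -0.006, -0.176]
contact_force: [0.3, 0.8, -0.1]
width: 0.0856
```

Request:
{"name": "play_rows", "arguments": {
  "motion": [2, 3, -8, 0, 0.3, 0.2, 1, 1, -15, 0, 0, 0, 0, 0, -8, 0, 0, 0, 0, 0, -2, 0, 0, 0, 0, 0, 0, 0, 0, 0]
}}

```text
clock: 2.2
position: [0.5779, -0.1949, 0.1248]
orientation: [3.138, -0.008, -0.175]
contact_force: [0.4, 0.2, 0.5]
width: 0.0855
```

Request:
{"name": "play_rows", "arguments": {
  "motion": [-1, 2.5, -5, 0, 0.4, 0.2, 0, 0, -3, 0, 0, 0, 0, 0, 0, 0, 0, 0, 0, 0, 0, 0, 0, 0]
}}

```text
clock: 2.53
position: [0.5782, -0.1924, 0.1185]
orientation: [3.136, -0.004, -0.171]
contact_force: [0.4, -0.0, 0.3]
width: 0.0852
```

```bash
python3 - <<'E'
from h import *
grab("wrist","pics/w3.png"); o=sensors.get_obs(); print(o['clock'],o['position'],o['orientation'],o['contact_force'])
crop("pics/w3.png",0,0,512,384,1.5,"pics/w3b.png")
E
```

```text
2.5833 [ 0.57817594 -0.19247017  0.1185686 ] [ 3.13624127 -0.00366258 -0.17129743] [-0.01371781  0.02571979 -0.86242835]
```

View pics/w3b.png

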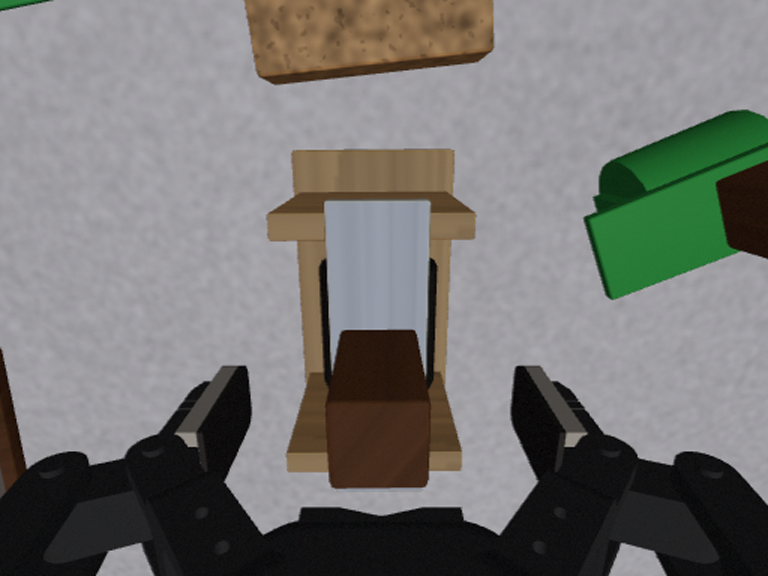

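Request:
{"name": "play_rows", "arguments": {
  "motion": [-0.5, 0, -1, 0.3, 0.2, 0, 0, 0, 0, 0, 0, 0, 0, 0, 0, 0, 0, 0, 0, 0, 0, 0, 0, 0, 0, 0, 0, 0, 0, 0, 0, 0, 0, 0, 0, 0],
  "jaw": -1
}}

```text
clock: 3.08
position: [0.5783, -0.1923, 0.1185]
orientation: [-3.141, -0.001, -0.171]
contact_force: [0.4, -0.7, -0.9]
width: 0.0275
```

Request:
{"name": "play_rows", "arguments": {
  "motion": [0, 0, 8, 0, 0, 0, 0, 0, 15, 0, 0, 0, 0, 0, 20, 0, 0, 0, 0, 0, 20, 0, 0, 0, 0, 0, 15, 0, 0, 0, 0, 0, 8, 0, 0, 0, 0, 0, 0, 0, 0, 0]
}}

```text
clock: 3.67
position: [0.5728, -0.191, 0.2037]
orientation: [-3.14, 0.015, -0.171]
contact_force: [0.3, -0.4, -2.1]
width: 0.0276
```

```bash
python3 - <<'E'
from h import *
grab("wrist","pics/w4.png"); grab("scene","pics/s4.png");o=sensors.get_obs(); print(o['clock'],o['position'],o['orientation'],o['contact_force'],o['width'])
a=cv2.resize(cv2.imread("pics/w4.png"),(400,300));b=cv2.resize(cv2.imread("pics/s4.png")[100:250,130:330],(400,300))
cv2.imwrite("pics/ws4.png",np.hstack([a,b]))
E
```

```text
3.7667 [ 0.57209633 -0.19073371  0.20159663] [-3.13954743  0.01728497 -0.17142519] [-1.35542246  0.41217785 -3.3102678 ] 0.02707985279959345
```

View pics/ws4.png

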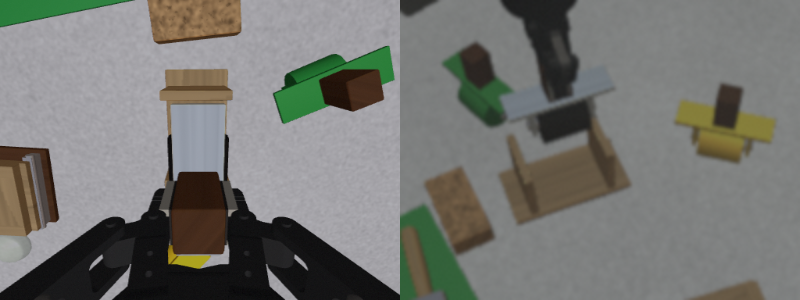

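Request:
{"name": "play_rows", "arguments": {
  "motion": [-2, 15, 5, 0, -0.2, -0.4, -5, 30, 4, 0, -0.2, -0.5, -5, 33, 3, 0, -0.2, -0.5, -5, 33, 2, 0, -0.2, -0.5, -5, 33, 1, 0, -0.2, -0.5, -5, 33, 1, 0, 0, -0.5, -5, 30, 1, 0, 0, -0.4, -4, 15, 0, 0, 0, 0, 0, 5, 0, 0, 0, 0]
}}

```text
clock: 4.52
position: [0.5139, -0.0363, 0.2043]
orientation: [-3.07, 0.025, -0.108]
contact_force: [0.2, -0.2, -4.3]
width: 0.0276
```

```bash
python3 - <<'E'
from h import *
grab("wrist","pics/w5.png"); o=sensors.get_obs(); print(o['clock'],o['position'],o['orientation'],o['contact_force'],o['width'])
crop("pics/w5.png",0,0,512,384,1.5,"pics/w5b.png")
E
```

```text
4.5667 [ 0.5142679  -0.03627539  0.20424869] [-3.07027264  0.0247348  -0.10791586] [ 0.07984181  0.01499102 -3.96387881] 0.026912547259198002
```

View pics/w5b.png

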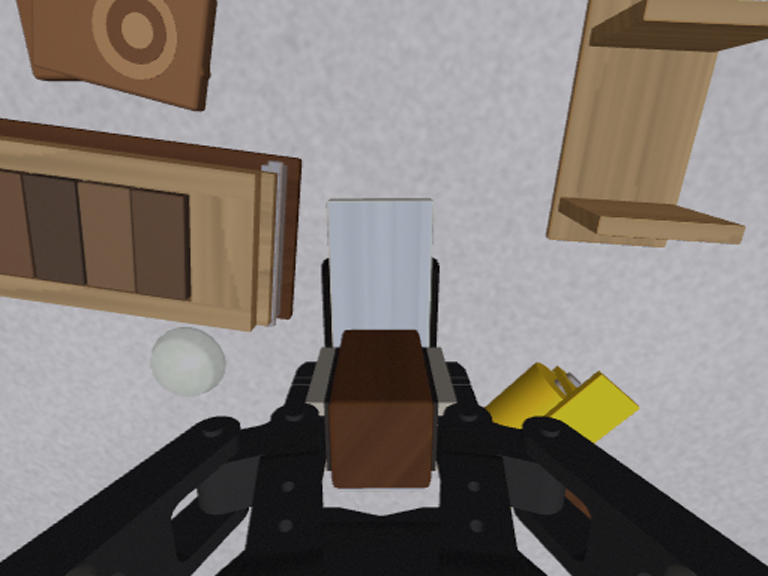

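Request:
{"name": "play_rows", "arguments": {
  "motion": [2, 10, 1, -0.6, -0.2, -1, 2, 15, 1, -0.6, -0.2, -1, 2, 18, 1, -0.6, -0.2, -1, 2, 18, 1, -0.6, -0.2, -1, 2, 18, 1, -0.6, -0.2, -1, 2, 15, 1, -0.5, -0.2, -1, 2, 8, 0, -0.5, -0.2, -1, 1, 3, 0, 0, 0, 0, 0, 0, 0, 0, 0, 0]
}}

```text
clock: 5.32
position: [0.5221, -0.0287, 0.2098]
orientation: [-3.062, -0.011, -0.096]
contact_force: [1.2, 1.1, -2.4]
width: 0.0271
```

```bash
python3 - <<'E'
from h import *
grab("wrist","pics/w6.png"); o=sensors.get_obs(); print(o['clock'],o['position'],o['orientation'],o['contact_force'],o['width'])
crop("pics/w6.png",0,0,512,384,1.5,"pics/w6b.png")
E
```

```text
5.3667 [ 0.52193823 -0.02884313  0.20971391] [-3.06277198 -0.01064837 -0.09620751] [-0.02514059 -0.42184904 -2.83867313] 0.027383433320947878
```

View pics/w6b.png

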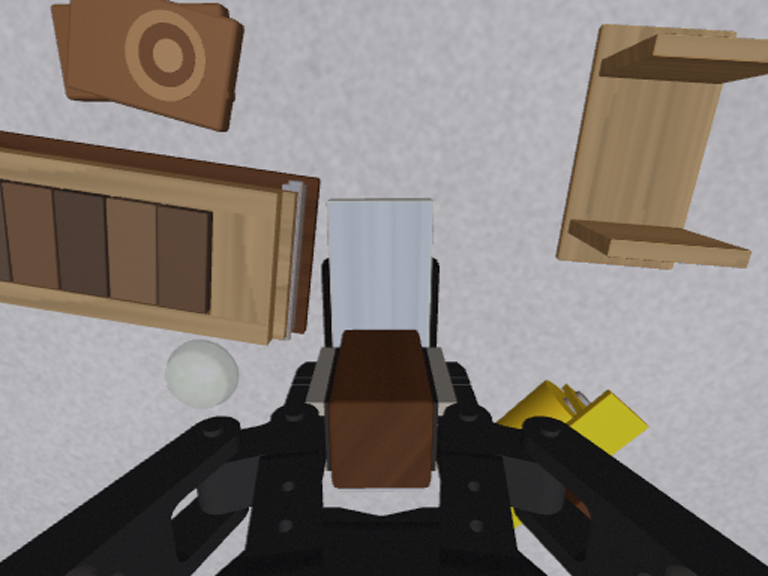

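```bash
python3 - <<'E'
from h import *
o=sensors.get_obs(); 
for k in o: print(k,o[k])
E
```

```text
clock 5.3667
q [-0.09717342  0.30174831 -0.03824972  1.22022622  0.07883092  3.14062379]
qd [-0.00181932  0.00013301 -0.00356724  0.00179167 -0.00156551  0.00145675]
joint_efforts [ 9.97485593e-02 -4.12267148e+01  2.58586979e+01 -9.69621423e-02
  3.83798182e-01  3.95324714e-04]
position [ 0.52193823 -0.02884313  0.20971391]
orientation [-3.06277198 -0.01064837 -0.09620751]
contact_force [-0.02514059 -0.42184904 -2.83867313]
wrist_torque [-0.16470585  0.014921   -0.01687915]
width 0.027383433320947878
```

Request:
{"name": "play_rows", "arguments": {
  "motion": [0, 0, 0, -1, 0.2, 3, 0, 0, 0, -1.5, 0.3, 4, 0, 0, 0, -1.2, 0, 4, 0, 0, 0, -0.5, 0, 5, 0, 0, 0, 0, 0, 6, 0, 0, 0, 0, 0, 7, 0, 0, 0, 0, 0, 7, 0, 0, 0, 0, 0, 7, 0, 0, 0, 0, 0, 7]
}}

```text
clock: 6.12
position: [0.5218, -0.0289, 0.2093]
orientation: [-3.138, 0.001, 0.803]
contact_force: [0.2, 0.9, -3.5]
width: 0.0274
```

Request:
{"name": "play_rows", "arguments": {
  "motion": [0, 5, 0, 0, 0, 7, 0, 7, 0, 0, 0, 7, 1, 7, 0, 0, 0, 7, 1, 7, 0, 0, 0, 7, 1, 7, 0, 0, 0, 7, 1, 7, 0, 0, 0, 7, 1, 7, 0, 0, 0, 7, 1, 7, 0, 0, 0, 7, 1, 7, 0, 0, 0, 7, 1, 7, 0, 0, 0, 7]
}}

```text
clock: 6.95
position: [0.5298, 0.0406, 0.2086]
orientation: [-3.137, -0.001, 2.053]
contact_force: [-0.1, 0.3, -3.9]
width: 0.0273
```

Request:
{"name": "play_rows", "arguments": {
  "motion": [0, 5, 0, 0, 0, 7, 0, 5, 0, 0, 0, 7, 0, 5, 0, 0, 0, 7, 0, 5, 0, 0, 0, 7, 0, 5, 0, 0, 0, 7, 1, 4, 0, 0, 0, 6, 0, 2, 0, 0, 0, 2, 0, 0, 0, 0, 0, 0, 0, 0, 0, 0, 0, 0]
}}

```text
clock: 7.7
position: [0.5307, 0.0752, 0.2076]
orientation: [-3.138, -0.004, 2.83]
contact_force: [-0.2, 0.7, -3.8]
width: 0.0275
```

```bash
python3 - <<'E'
from h import *
grab("wrist","pics/w7.png"); grab("scene","pics/s7.png"); o=sensors.get_obs(); print(o['clock'],o['position'],o['orientation'],o['contact_force'],o['width'],o['q'])
crop("pics/w7.png",0,0,512,384,1.5,"pics/w7b.png")
crop("pics/s7.png",200,180,200,190,3,"pics/s7b.png")
E
```

```text
7.8 [0.53071784 0.07499471 0.20765764] [-3.13763148 -0.00347631  2.82938542] [-1.28042579  0.61662137 -3.01867727] 0.027406446994901034 [ 0.14143708  0.3402304   0.01315687  1.24858346 -0.00203706  0.45364238]
```

View pics/w7b.png

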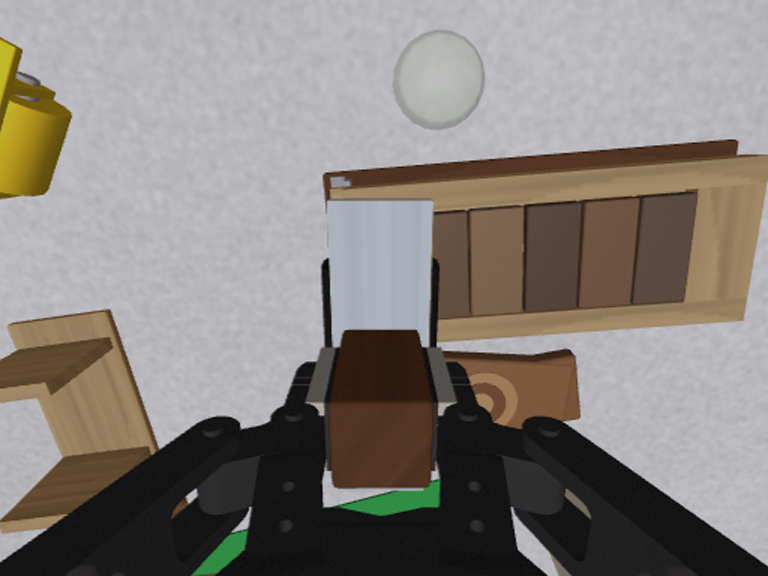

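View pics/s7b.png

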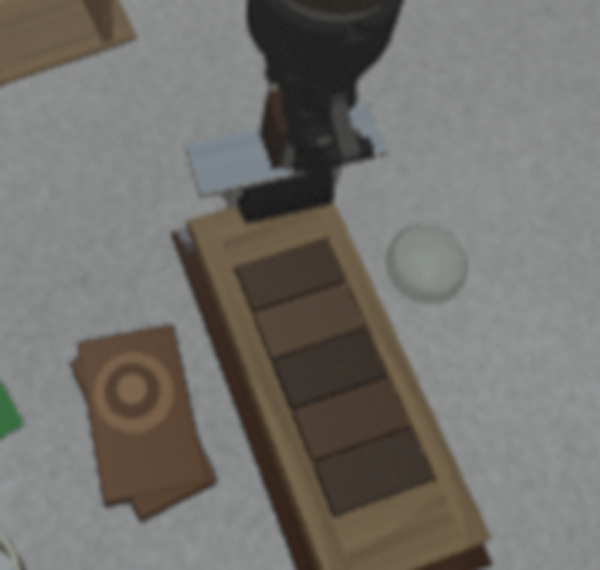

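```bash
python3 - <<'E'
from h import *
crop("pics/w7.png",285,85,225,150,3.5,"pics/w7c.png")
E
```

```text
(no output)
```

View pics/w7c.png

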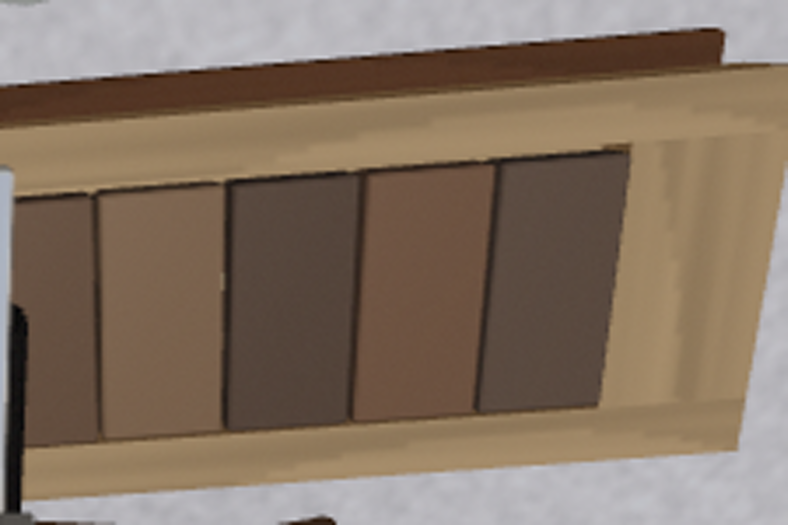

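```bash
python3 - <<'E'
from h import *
w=dict(np.load("pics/w7.npz"))
U=lambda P:unc(P,285,85,3.5)
L=np.array([(-34,84.5,56.5),(34,84.5,56.5),(34,51.5,56.5),(-34,51.5,56.5),(-34,50.5,56.5),(34,17.5,56.5),(-34,-17.5,56.5),(34,-17.5,56.5),(52,130,52)])/1e3
u=U([(629,150),(598,406),(478,411),(500,160),(494,163),(354,421),(220,184),(222,432),(738,450)])
x,r=fit([(w,L,u)],[.556,.1785,-.234]);print(x,r.round(1).tolist())
# roller in the hand: plate corners (bottom of image hidden) at TCP frame
o=sensors.get_obs()
T=np.eye(4);
P=lambda p:unc([p],0,0,1.5)[0]
zt=o['position'][2]-.0095
for q in [(328,200),(433,200)]: print('plate',ray(w,P(q),zt-.025))
for q in [(333,487),(428,487),(328,403),(432,403)]: print('grip',ray(w,P(q),zt+.025))
E
```

```text
[ 0.55479824  0.17631465 -0.23455469] [[0.6, 0.3], [-0.0, -0.3], [-1.0, 0.7], [-0.5, 0.4], [0.1, -0.4], [-1.6, 0.4], [1.0, -0.4], [-0.7, -0.1], [2.0, -0.5]]
plate [0.46957906 0.07579837 0.17315764]
plate [0.48041147 0.10936009 0.17315764]
grip [0.54060095 0.05765519 0.22315764]
grip [0.54866812 0.08288977 0.22315764]
grip [0.51494746 0.06546998 0.22315764]
grip [0.52323857 0.09132112 0.22315764]
```

Request:
{"name": "play_rows", "arguments": {
  "motion": [0, 0, -6, 0, 0, 1, 0, 0, -12, 0, 0, 1.3, 0, 0, -12, 0, 0, 1.3, 0, 0, -8, 0, 0, 0.8, 0, 0, -5, 0, 0, 0, 0, 0, -2, 0, 0, 0, 0, 0, 0, 0, 0, 0]
}}

```text
clock: 8.38
position: [0.5308, 0.0737, 0.1597]
orientation: [-3.138, -0.003, 2.908]
contact_force: [0.4, -0.6, -3.4]
width: 0.0275
```

Request:
{"name": "play_rows", "arguments": {
  "motion": [0, 0, -2.5, 0, 0, 0, 0, 0, -2, 0, 0, 0, 0, 0, -1, 0, 0, 0, 0, 0, -1, 0, 0, 0]
}}

```text
clock: 8.72
position: [0.5318, 0.0737, 0.1539]
orientation: [-3.139, -0.0, 2.907]
contact_force: [-0.3, 0.3, -3.2]
width: 0.0272
```

Request:
{"name": "play_rows", "arguments": {
  "motion": [0, 0, -1, 0, 0, 0, 0, 0, -1, 0, 0, 0]
}}

```text
clock: 8.88
position: [0.5322, 0.0738, 0.1524]
orientation: [-3.139, 0.001, 2.907]
contact_force: [0.5, -0.4, 4.4]
width: 0.0272
```

Request:
{"name": "play_rows", "arguments": {
  "motion": [0, 0, -1, 0, 0, 0, 0, 0, -1, 0, 0, 0]
}}

```text
clock: 9.05
position: [0.5324, 0.0743, 0.1524]
orientation: [-3.141, 0.002, 2.907]
contact_force: [-2.6, 0.2, 4.7]
width: 0.0272
```

Request:
{"name": "play_rows", "arguments": {
  "motion": [0, 0, -2, 0, 0, 0, 0, 0, -2, 0, 0, 0, 0, 0, -2, 0, 0, 0]
}}

```text
clock: 9.3
position: [0.5326, 0.0758, 0.1523]
orientation: [3.137, 0.005, 2.908]
contact_force: [-5.4, 1.2, 9.6]
width: 0.0268
```

Request:
{"name": "play_rows", "arguments": {
  "motion": [-0.5, 0, -2.8, 0, -0.1, 0, -0.5, 0, -2.8, 0, -0.1, 0, 0, 0, -2.8, 0, 0, 0]
}}

```text
clock: 9.55
position: [0.5327, 0.0778, 0.1523]
orientation: [3.129, 0.015, 2.909]
contact_force: [-5.7, 0.8, 13.5]
width: 0.0274
```

```bash
cat > st.py <<'E'
from h import *
o=sensors.get_obs();p=o['position'];y=-.2345
d=p[:2]-[.5553,.1772];ex=np.array([np.cos(y),np.sin(y)]);ey=np.array([-np.sin(y),np.cos(y)])
Rc=R.from_euler('xyz',o['orientation']);Rt=R.from_euler('xyz',[np.pi,0,np.pi+y])
rv=np.degrees((Rt*Rc.inv()).as_rotvec())
f=o['contact_force'];print("t%.2f xb %.1f yb %.1f z %.1f  corr deg %s  N %.1f fxb %.1f fyb %.1f"%(o['clock'],d@ex*1e3,d@ey*1e3,p[2]*1e3,rv.round(2),f[2]+3.6,f[:2]@ex,f[:2]@ey))
E
python3 st.py
```

```text
t9.55 xb 1.1 yb -101.9 z 152.3  corr deg [-0.52  1.03 -0.09]  N 17.1 fxb -5.7 fyb -0.6
```

Request:
{"name": "play_rows", "arguments": {
  "motion": [0.3, 4, -3, -0.2, 0.3, 0, 0.3, 4, -3, -0.2, 0.3, 0, 0.3, 4, -3, -0.2, 0.3, 0]
}}

```text
clock: 9.8
position: [0.5344, 0.0845, 0.152]
orientation: [-3.13, 0.014, 2.905]
contact_force: [-6.0, -8.8, 16.3]
width: 0.0271
```

```bash
python3 st.py
```

```text
t9.80 xb 1.2 yb -95.0 z 152.0  corr deg [0.82 0.61 0.1 ]  N 19.9 fxb -3.8 fyb -9.9
```

Request:
{"name": "play_rows", "arguments": {
  "motion": [0.3, 4, -2.8, 0.1, 0.2, 0, 0.3, 4, -2.8, 0.1, 0.2, 0]
}}

```text
clock: 9.97
position: [0.535, 0.0871, 0.152]
orientation: [-3.12, 0.013, 2.903]
contact_force: [-6.0, -7.7, 15.2]
width: 0.0271
```

```bash
python3 st.py
```

```text
t9.97 xb 1.2 yb -92.3 z 152.0  corr deg [1.38 0.44 0.26]  N 18.8 fxb -4.0 fyb -8.8
```

Request:
{"name": "play_rows", "arguments": {
  "motion": [0, 5, -2.8, 0.5, 0.2, 0.1, 0, 5, -2.8, 0.5, 0.2, 0.1, 0, 5, -2.8, 0.5, 0.2, 0.1]
}}

```text
clock: 10.22
position: [0.5377, 0.0982, 0.1523]
orientation: [-3.138, 0.01, 2.905]
contact_force: [-2.3, 0.9, 10.5]
width: 0.0276
```

```bash
python3 st.py
```

```text
t10.22 xb 1.2 yb -80.9 z 152.3  corr deg [0.34 0.51 0.1 ]  N 14.1 fxb -2.4 fyb 0.3
```

Request:
{"name": "play_rows", "arguments": {
  "motion": [0, 3, -3.6, 0.2, 0.3, 0, 0, 3, -3.6, 0.2, 0.3, 0, 0, 3, -3.6, 0.1, 0.2, 0]
}}

```text
clock: 10.47
position: [0.5411, 0.1096, 0.1516]
orientation: [3.13, 0.006, 2.907]
contact_force: [-5.8, 0.2, 15.2]
width: 0.0276
```

```bash
python3 st.py
```

```text
t10.47 xb 1.9 yb -69.1 z 151.6  corr deg [-0.57  0.47  0.03]  N 18.8 fxb -5.7 fyb -1.1
```

Request:
{"name": "play_rows", "arguments": {
  "motion": [-1, 3, -3.8, 0, 0.2, 0, -1, 3.5, -3.8, 0.1, 0.2, 0, -1, 4, -3.8, 0.3, 0.2, 0]
}}

```text
clock: 10.72
position: [0.5426, 0.119, 0.1508]
orientation: [3.125, 0.011, 2.906]
contact_force: [-3.5, -7.0, 15.9]
width: 0.0276
```

```bash
python3 st.py
```

```text
t10.72 xb 1.1 yb -59.6 z 150.8  corr deg [-0.79  0.82  0.06]  N 19.5 fxb -1.8 fyb -7.7
```

Request:
{"name": "play_rows", "arguments": {
  "motion": [-0.5, 4.5, -3.4, 0.2, 0.3, 0, -0.5, 4.5, -3.4, 0.3, 0.3, 0, -0.5, 4.5, -3.4, 0.3, 0.3, 0]
}}

```text
clock: 10.97
position: [0.5456, 0.1309, 0.1511]
orientation: [3.113, 0.009, 2.904]
contact_force: [-1.5, 0.4, 11.7]
width: 0.0273
```

```bash
python3 st.py
```

```text
t10.97 xb 1.3 yb -47.3 z 151.1  corr deg [-1.47  0.87  0.18]  N 15.3 fxb -1.6 fyb 0.0
```

Request:
{"name": "play_rows", "arguments": {
  "motion": [-0.5, 2.5, -4, -0.4, 0.3, 0.1, -0.5, 2.5, -4, -0.3, 0.3, 0, -0.5, 3, -4, -0.2, 0.3, 0]
}}

```text
clock: 11.22
position: [0.5483, 0.1421, 0.1501]
orientation: [3.12, 0.01, 2.906]
contact_force: [-4.7, 0.5, 14.9]
width: 0.0274
```

```bash
python3 st.py
```

```text
t11.22 xb 1.3 yb -35.7 z 150.1  corr deg [-1.09  0.85  0.03]  N 18.5 fxb -4.7 fyb -0.7
```

Request:
{"name": "play_rows", "arguments": {
  "motion": [-1, 3, -4.2, -0.2, 0.3, 0, -1, 3.5, -4.2, 0, 0.3, 0, -1, 4, -4.2, 0.2, 0.3, 0]
}}

```text
clock: 11.47
position: [0.5502, 0.1522, 0.1487]
orientation: [3.121, 0.012, 2.906]
contact_force: [-4.3, -8.2, 16.1]
width: 0.0274
```

```bash
python3 st.py
```

```text
t11.47 xb 0.9 yb -25.5 z 148.7  corr deg [-0.97  0.97  0.06]  N 19.7 fxb -2.2 fyb -9.0
```

Request:
{"name": "play_rows", "arguments": {
  "motion": [-0.3, 4.5, -3.6, 0.2, 0.3, 0, -0.3, 4.5, -3.6, 0.3, 0.3, 0, -0.3, 4.5, -3.8, 0.2, 0.3, 0]
}}

```text
clock: 11.72
position: [0.5537, 0.1651, 0.1489]
orientation: [3.109, 0.01, 2.904]
contact_force: [-3.0, 0.8, 13.1]
width: 0.0272
```

```bash
python3 st.py
```

```text
t11.72 xb 1.2 yb -12.2 z 148.9  corr deg [-1.7   0.99  0.15]  N 16.7 fxb -3.1 fyb 0.1
```

Request:
{"name": "play_rows", "arguments": {
  "motion": [-0.7, 2.2, -4.2, -0.5, 0.4, 0.1, -0.7, 2.2, -4.2, -0.4, 0.3, 0, -0.7, 3, -4.2, -0.2, 0.3, 0]
}}

```text
clock: 11.97
position: [0.5563, 0.1765, 0.1481]
orientation: [3.117, 0.011, 2.907]
contact_force: [-3.6, 0.4, 14.0]
width: 0.0274
```

```bash
python3 st.py
```

```text
t11.97 xb 1.1 yb -0.4 z 148.1  corr deg [-1.24  0.94 -0.02]  N 17.6 fxb -3.6 fyb -0.4
```

Request:
{"name": "play_rows", "arguments": {
  "motion": [-1, 3, -4.6, -0.3, 0.3, 0, -1, 3, -4.6, 0, 0.3, 0, -1, 4, -4.4, 0.2, 0.3, 0]
}}

```text
clock: 12.22
position: [0.5581, 0.1862, 0.1458]
orientation: [3.119, 0.014, 2.907]
contact_force: [-3.6, -6.6, 16.8]
width: 0.0276
```

```bash
python3 st.py
```

```text
t12.22 xb 0.6 yb 9.4 z 145.8  corr deg [-1.05  1.05  0.01]  N 20.4 fxb -2.0 fyb -7.2
```

Request:
{"name": "play_rows", "arguments": {
  "motion": [-0.2, 4.5, -4, 0.2, 0.3, 0, -0.2, 4.5, -4, 0.2, 0.3, 0, -0.2, 4, -4.2, 0, 0.3, 0]
}}

```text
clock: 12.47
position: [0.5619, 0.2, 0.1457]
orientation: [3.108, 0.011, 2.905]
contact_force: [-4.9, 2.2, 14.8]
width: 0.0275
```

```bash
python3 st.py
```

```text
t12.47 xb 1.1 yb 23.7 z 145.7  corr deg [-1.73  1.08  0.08]  N 18.4 fxb -5.3 fyb 1.0
```

Request:
{"name": "play_rows", "arguments": {
  "motion": [-1, 2, -4.6, -0.5, 0.4, 0, -1, 2, -4.6, -0.4, 0.3, 0, -1, 2.5, -4.6, -0.2, 0.3, 0]
}}

```text
clock: 12.72
position: [0.5643, 0.2119, 0.1448]
orientation: [3.113, 0.014, 2.907]
contact_force: [-2.7, 1.6, 14.0]
width: 0.0273
```

```bash
python3 st.py
```

```text
t12.72 xb 0.7 yb 35.8 z 144.8  corr deg [-1.43  1.14 -0.03]  N 17.6 fxb -3.0 fyb 1.0
```

Request:
{"name": "play_rows", "arguments": {
  "motion": [-0.8, 2, -5, -0.4, 0.4, 0, -0.8, 2.5, -5, 0, 0.3, 0, -0.8, 3.5, -4.8, 0.2, 0.3, 0]
}}

```text
clock: 12.97
position: [0.5662, 0.2204, 0.1419]
orientation: [3.115, 0.013, 2.907]
contact_force: [-3.6, -5.8, 16.1]
width: 0.0277
```

```bash
python3 st.py
```

```text
t12.97 xb 0.6 yb 44.5 z 141.9  corr deg [-1.29  1.09 -0.03]  N 19.7 fxb -2.2 fyb -6.5
```

Request:
{"name": "play_rows", "arguments": {
  "motion": [-0.2, 4, -4.6, 0.2, 0.3, 0, -0.2, 4, -4.6, 0.2, 0.3, 0, -0.2, 3.5, -4.6, 0, 0.3, 0]
}}

```text
clock: 13.22
position: [0.5701, 0.2345, 0.1412]
orientation: [3.099, 0.01, 2.907]
contact_force: [-4.1, 1.1, 14.8]
width: 0.0274
```

```bash
python3 st.py
```

```text
t13.22 xb 1.1 yb 59.2 z 141.2  corr deg [-2.25  1.14 -0.02]  N 18.4 fxb -4.3 fyb 0.1
```

Request:
{"name": "play_rows", "arguments": {
  "motion": [-0.8, 1, -5, -0.7, 0.4, 0, -0.8, 1, -5, -0.6, 0.3, 0, -0.8, 1.5, -5, -0.4, 0.3, 0]
}}

```text
clock: 13.47
position: [0.5723, 0.2448, 0.1402]
orientation: [3.111, 0.013, 2.91]
contact_force: [-3.8, 2.2, 14.3]
width: 0.0276
```

```bash
python3 st.py
```

```text
t13.47 xb 0.8 yb 69.7 z 140.2  corr deg [-1.56  1.12 -0.18]  N 17.9 fxb -4.2 fyb 1.2
```

Request:
{"name": "play_rows", "arguments": {
  "motion": [-0.6, 1, -5.2, -0.4, 0.4, 0, -0.6, 1.5, -5.2, -0.2, 0.3, 0, -0.6, 2, -5.2, 0, 0.3, 0]
}}

```text
clock: 13.72
position: [0.5752, 0.2568, 0.1387]
orientation: [3.103, 0.011, 2.913]
contact_force: [-3.9, 1.5, 14.9]
width: 0.0277
```

```bash
python3 st.py
```

```text
t13.72 xb 0.8 yb 82.1 z 138.7  corr deg [-2.    1.14 -0.37]  N 18.5 fxb -4.2 fyb 0.6
```

Request:
{"name": "play_rows", "arguments": {
  "motion": [-0.6, 1, -5, -0.4, 0.4, 0, -0.6, 1, -5, -0.3, 0.3, 0, -0.6, 0.5, -5, -0.2, 0.3, 0, -0.6, 0, -4, -0.2, 0.3, 0]
}}

```text
clock: 14.05
position: [0.5783, 0.2694, 0.1379]
orientation: [3.098, 0.009, 2.917]
contact_force: [-4.8, 1.4, 13.5]
width: 0.0276
```

```bash
python3 st.py
```

```text
t14.05 xb 0.9 yb 95.0 z 137.9  corr deg [-2.33  1.08 -0.57]  N 17.1 fxb -5.0 fyb 0.3
```

Request:
{"name": "play_rows", "arguments": {
  "motion": [-1, -2, -5, -0.6, 0.5, -0.1, -1, -3, -5.2, -0.6, 0.4, -0.2, -1.3, -4, -5.2, -0.4, 0.3, -0.2, -1.3, -4, -5.2, -0.3, 0.3, 0]
}}

```text
clock: 14.38
position: [0.5785, 0.2687, 0.1361]
orientation: [3.103, 0.005, 2.914]
contact_force: [-4.8, 3.3, 15.4]
width: 0.0276
```

```bash
python3 st.py
```

```text
t14.38 xb 1.3 yb 94.4 z 136.1  corr deg [-2.1   0.77 -0.43]  N 19.0 fxb -5.4 fyb 2.1
```

Request:
{"name": "play_rows", "arguments": {
  "motion": [-2.5, -6, -5, -0.4, 0.3, -0.1, -2.5, -6, -5, -0.3, 0.3, -0.1, -2.5, -6, -5, -0.2, 0.3, 0]
}}

```text
clock: 14.63
position: [0.5764, 0.2606, 0.1366]
orientation: [3.094, 0.008, 2.916]
contact_force: [-4.6, 1.6, 17.0]
width: 0.0273
```

```bash
python3 st.py
```

```text
t14.63 xb 1.1 yb 86.0 z 136.6  corr deg [-2.58  1.05 -0.53]  N 20.6 fxb -4.8 fyb 0.5
```

Request:
{"name": "play_rows", "arguments": {
  "motion": [-2.3, -6, -4.6, -0.5, 0.4, -0.1, -2.3, -6, -4.5, -0.5, 0.4, -0.1, -2.3, -6, -4.4, -0.5, 0.3, -0.1, -2.3, -6, -4.3, -0.3, 0.3, 0]
}}

```text
clock: 14.97
position: [0.5736, 0.2483, 0.1395]
orientation: [3.093, 0.009, 2.917]
contact_force: [-4.2, 2.5, 15.1]
width: 0.027
```

```bash
python3 st.py
```

```text
t14.97 xb 1.3 yb 73.4 z 139.5  corr deg [-2.57  1.14 -0.55]  N 18.7 fxb -4.7 fyb 1.4
```

Request:
{"name": "play_rows", "arguments": {
  "motion": [-2.5, -7, -4.6, -0.5, 0.4, -0.2, -2.5, -7, -4.5, -0.5, 0.4, -0.2, -2.5, -7, -4.5, -0.5, 0.4, -0.1, -2.5, -7, -4.4, -0.3, 0.3, 0]
}}

```text
clock: 15.3
position: [0.5698, 0.2314, 0.1413]
orientation: [3.096, 0.008, 2.914]
contact_force: [-4.8, 3.0, 16.0]
width: 0.0274
```

```bash
python3 st.py
```

```text
t15.30 xb 1.5 yb 56.1 z 141.3  corr deg [-2.45  1.07 -0.41]  N 19.6 fxb -5.4 fyb 1.8
```

Request:
{"name": "play_rows", "arguments": {
  "motion": [-2.6, -7, -4.5, -0.4, 0.4, -0.2, -2.6, -7, -4.4, -0.4, 0.4, -0.1, -2.6, -7, -4.4, -0.4, 0.3, -0.1, -2.6, -7, -4.3, -0.3, 0.3, 0, -2.6, -7, -4.3, -0.3, 0.3, 0]
}}

```text
clock: 15.72
position: [0.5647, 0.2093, 0.1439]
orientation: [3.091, 0.009, 2.914]
contact_force: [-4.6, 2.7, 15.7]
width: 0.0272
```

```bash
python3 st.py
```

```text
t15.72 xb 1.7 yb 33.4 z 143.9  corr deg [-2.68  1.18 -0.43]  N 19.3 fxb -5.1 fyb 1.6
```

Request:
{"name": "play_rows", "arguments": {
  "motion": [-2.8, -7, -4.4, -0.4, 0.4, -0.2, -2.8, -7, -4.3, -0.4, 0.4, -0.1, -2.8, -7, -4.3, -0.4, 0.3, -0.1, -2.8, -7, -4.2, -0.3, 0.3, 0, -2.8, -7, -4.2, -0.3, 0.3, 0]
}}

```text
clock: 16.13
position: [0.5592, 0.1859, 0.1463]
orientation: [3.089, 0.012, 2.914]
contact_force: [-4.8, 1.3, 15.2]
width: 0.0275
```

```bash
python3 st.py
```

```text
t16.13 xb 1.7 yb 9.4 z 146.3  corr deg [-2.76  1.36 -0.4 ]  N 18.8 fxb -5.0 fyb 0.2
```

Request:
{"name": "play_rows", "arguments": {
  "motion": [-3, -7, -4.2, -0.4, 0.4, -0.2, -3, -7, -4.2, -0.4, 0.4, -0.1, -3, -7, -4.2, -0.4, 0.3, -0.1, -3, -7, -4.1, -0.3, 0.3, 0, -3, -7, -4.1, -0.3, 0.3, 0]
}}

```text
clock: 16.55
position: [0.553, 0.1611, 0.1485]
orientation: [3.09, 0.016, 2.912]
contact_force: [-4.3, 1.5, 15.5]
width: 0.0276
```

```bash
python3 st.py
```

```text
t16.55 xb 1.5 yb -16.2 z 148.5  corr deg [-2.66  1.55 -0.29]  N 19.1 fxb -4.6 fyb 0.4
```

Request:
{"name": "play_rows", "arguments": {
  "motion": [-3, -7, -4.1, -0.4, 0.4, -0.2, -3, -7, -4.1, -0.4, 0.4, -0.1, -3, -7, -4.1, -0.4, 0.3, -0.1, -3, -7, -4.1, -0.3, 0.3, 0, -3, -7, -4.1, -0.3, 0.3, 0]
}}

```text
clock: 16.97
position: [0.5467, 0.1352, 0.1502]
orientation: [3.094, 0.019, 2.909]
contact_force: [-4.3, 2.5, 16.8]
width: 0.0271
```

```bash
python3 st.py
```

```text
t16.97 xb 1.4 yb -42.8 z 150.2  corr deg [-2.42  1.7  -0.16]  N 20.4 fxb -4.8 fyb 1.4
```

Request:
{"name": "play_rows", "arguments": {
  "motion": [-3, -7, -4, -0.4, 0.4, -0.2, -3, -7, -4, -0.4, 0.4, -0.1, -3, -7, -4, -0.4, 0.4, 0, -3, -7, -4, -0.3, 0.3, 0, -3, -7, -4, -0.3, 0.3, 0]
}}

```text
clock: 17.38
position: [0.5401, 0.108, 0.1515]
orientation: [3.101, 0.021, 2.908]
contact_force: [-4.5, 2.9, 17.9]
width: 0.0278
```

```bash
python3 st.py
```

```text
t17.38 xb 1.3 yb -70.8 z 151.5  corr deg [-1.98  1.71 -0.08]  N 21.5 fxb -5.0 fyb 1.7
```

Request:
{"name": "play_rows", "arguments": {
  "motion": [-3, -7, -3.8, -0.3, 0.4, 0, -3, -7, -3.8, -0.3, 0.4, 0, -2.5, -7, -3.6, -0.3, 0.4, 0, -2, -6, -3.4, -0.2, 0.3, 0, -0.5, -2, -2, -0.2, 0.3, 0]
}}

```text
clock: 17.8
position: [0.5347, 0.0839, 0.1525]
orientation: [3.108, 0.015, 2.91]
contact_force: [-2.3, 0.8, 0.5]
width: 0.0275
```

```bash
python3 st.py
```

```text
t17.80 xb 1.6 yb -95.5 z 152.5  corr deg [-1.66  1.28 -0.2 ]  N 4.1 fxb -2.4 fyb 0.2
```

Lift, move off a little, and inspect.

Request:
{"name": "play_rows", "arguments": {
  "motion": [0, 0, 8, -0.5, 0.4, -0.1, 0, 0, 15, -0.5, 0.4, -0.1, -1, -5, 15, -0.3, 0.3, 0, -1, -5, 12, -0.2, 0.2, 0, -1, -5, 6, 0, 0, 0, 0, 0, 0, 0, 0, 0, 0, 0, 0, 0, 0, 0]
}}

```text
clock: 18.38
position: [0.531, 0.0673, 0.2093]
orientation: [3.141, -0.001, 2.906]
contact_force: [0.0, -0.2, -4.0]
width: 0.0271
```

```bash
python3 st.py; python3 - <<'E'
from h import *
grab("wrist","pics/w8.png"); grab("scene","pics/s8.png")
crop("pics/w8.png",285,85,225,150,3.5,"pics/w8c.png")
crop("pics/s8.png",220,200,180,184,3.2,"pics/s8b.png")
E
```

```text
t18.38 xb 1.9 yb -112.5 z 209.3  corr deg [-0.03 -0.06  0.05]  N -0.4 fxb 0.1 fyb -0.2
```

View pics/w8c.png

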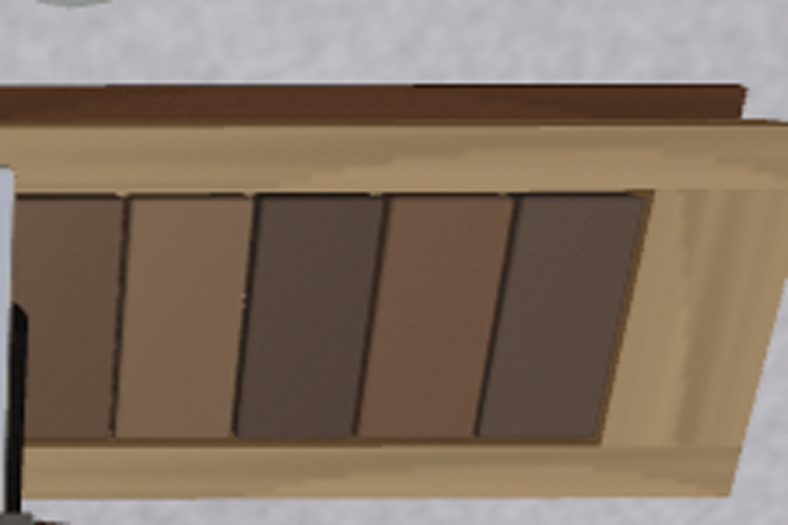

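View pics/s8b.png

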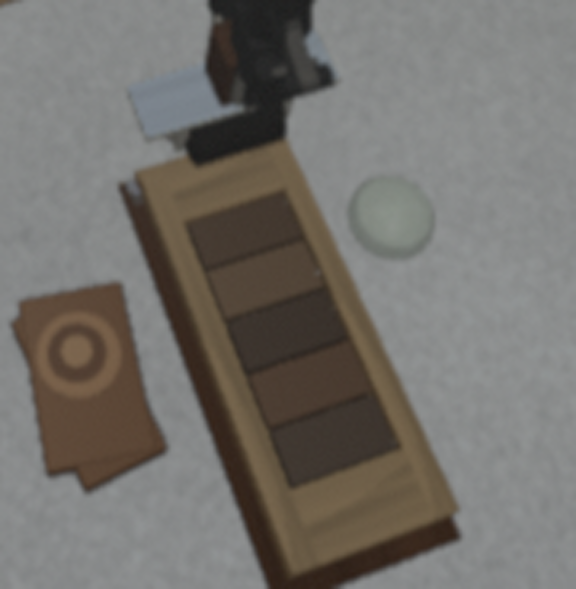

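Request:
{"name": "play_rows", "arguments": {
  "motion": [1, -5, 1, 0, 0, -4, 1.5, -8, 1, 0, 0, -6.5, 1.7, -10, 1, 0, 0, -7, 1.7, -10, 0, 0, 0, -7, 1.7, -10, 0, 0, 0, -7, 1.7, -10, 0, 0, 0, -7, 1.7, -10, 0, 0, 0, -7, 1.7, -10, 0, 0, 0, -7, 1.7, -10, 0, 0, 0, -7, 1.7, -10, 0, 0, 0, -7]
}}

```text
clock: 19.32
position: [0.542, -0.0252, 0.2007]
orientation: [-3.13, -0.014, 1.717]
contact_force: [-0.0, -0.7, -3.8]
width: 0.0271
```

```bash
python3 - <<'E'
from h import *
o=sensors.get_obs();print(o['clock'],o['position'],o['orientation'],o['q'])
grab("scene","pics/s9.png")
crop("pics/s9.png",220,200,180,184,3.2,"pics/s9b.png")
E
```

```text
19.3167 [ 0.54199256 -0.0252269   0.20065253] [-3.12989949 -0.01401842  1.71725685] [-0.05237865  0.36419764  0.02913434  1.24996574  0.01143135  1.37179384]
```

View pics/s9b.png

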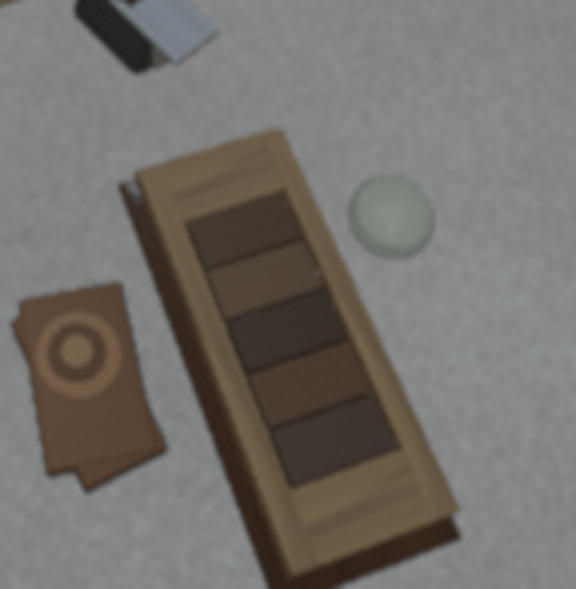

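Request:
{"name": "play_rows", "arguments": {
  "motion": [2.3, -10, 3, 0, 0, -6.5, 2.3, -11, 3, 0, 0, -7, 2.3, -11, 3, 0, 0, -7, 2.3, -11, 2, 0, 0, -7, 2.3, -11, 2, 0, 0, -7, 2.3, -11, 2, 0, 0, -7, 2.3, -11, 1, 0, 0, -7, 2.3, -11, 1, 0, 0, -7, 2.3, -11, 1, 0, 0, -7, 2.3, -11, 1, 0, 0, -7]
}}

```text
clock: 20.2
position: [0.5618, -0.1342, 0.2099]
orientation: [-3.113, -0.011, 0.474]
contact_force: [-0.4, -0.0, -3.9]
width: 0.0275
```

Request:
{"name": "play_rows", "arguments": {
  "motion": [2.3, -10, 0, -0.2, 0, -6.5, 2.3, -10, 0, -0.2, 0, -6.5, 2.3, -9, 0, -0.2, 0, -6, 2.3, -9, 0, -0.2, 0, -6, 2, -8, 0, -0.2, 0, -5, 1.5, -5, 0, -0.2, 0, -3, 0, -1, 0, 0, 0, 0, 0, 0, 0, 0, 0, 0]
}}

```text
clock: 20.87
position: [0.5732, -0.1863, 0.2016]
orientation: [-3.129, 0.003, -0.114]
contact_force: [-0.5, 0.3, -3.5]
width: 0.0274
```

```bash
cat > st2.py <<'E'
from h import *
o=sensors.get_obs();p=o['position']
Rc=R.from_euler('xyz',o['orientation']);Rt=R.from_euler('xyz',[np.pi,0,-.171])
print(o['clock'],p.round(4),"to go",((np.array([.578,-.192,.1185])-p)*1e3).round(1),"deg",np.degrees((Rt*Rc.inv()).as_rotvec()).round(2),o['contact_force'].round(1),o['q'].round(3))
E
python3 st2.py
```

```text
20.8667 [ 0.5732 -0.1863  0.2016] to go [  4.8  -5.7 -83.1] deg [-0.73 -0.06 -3.28] [-0.5  0.3 -3.5] [-0.32   0.475  0.202  1.303  0.012  2.936]
```

Request:
{"name": "play_rows", "arguments": {
  "motion": [1.5, -2, 0, -0.3, 0, -1.2, 1.5, -2, 0, -0.3, 0, -1.2, 1, -1, 0, -0.1, 0, -0.6, 0, 0, 0, 0, 0, 0, 0, 0, 0, 0, 0, 0]
}}

```text
clock: 21.28
position: [0.577, -0.1895, 0.2001]
orientation: [-3.141, 0.004, -0.163]
contact_force: [-0.2, -0.5, -3.0]
width: 0.0274
```

```bash
python3 st2.py; python3 - <<'E'
from h import *
grab("wrist","pics/w10.png");crop("pics/w10.png",0,0,512,384,1.5,"pics/w10b.png")
E
```

```text
21.2833 [ 0.577  -0.1895  0.2001] to go [  1.   -2.5 -81.6] deg [-0.07 -0.22 -0.44] [-0.2 -0.5 -3. ] [-0.317  0.484  0.213  1.303 -0.     2.988]
```

View pics/w10b.png

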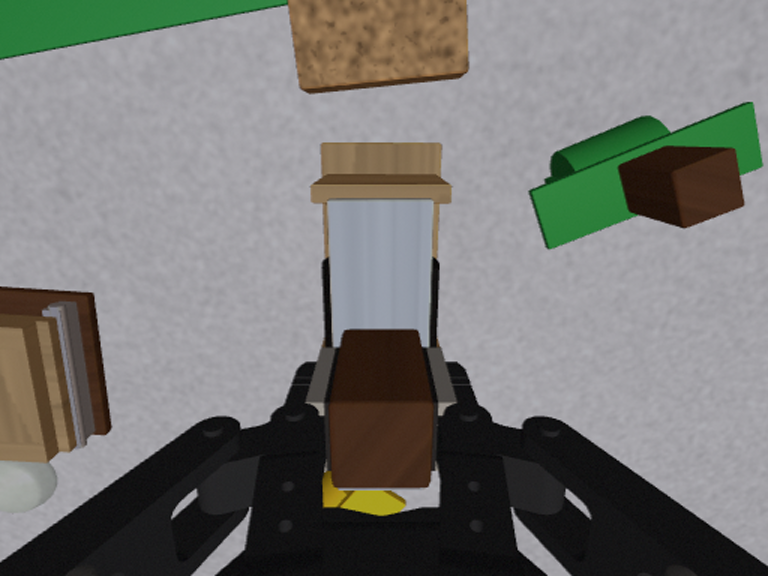

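Request:
{"name": "play_rows", "arguments": {
  "motion": [0.3, -1, -8, 0, 0, -0.2, 0.3, -0.5, -14, 0, 0, -0.1, 0, -0.5, -14, 0, 0, 0, 0, 0, -10, 0, 0, 0, 0, 0, -5, 0, 0, 0, 0, 0, 0, 0, 0, 0]
}}

```text
clock: 21.83
position: [0.578, -0.1915, 0.1465]
orientation: [-3.141, 0.001, -0.168]
contact_force: [-0.1, 0.1, -4.5]
width: 0.0275
```

```bash
python3 st2.py
```

```text
21.8333 [ 0.578  -0.1915  0.1465] to go [ -0.   -0.5 -28. ] deg [-0.02 -0.05 -0.17] [-0.1  0.1 -4.5] [-0.32   0.519  0.126  1.178  0.     2.99 ]
```

Request:
{"name": "play_rows", "arguments": {
  "motion": [0, 0, -6, 0, 0, 0, 0, 0, -8, 0, 0, 0, 0, 0, -6, 0, 0, 0, 0, 0, -3, 0, 0, 0, 0, 0, -1, 0, 0, 0, 0, 0, 0, 0, 0, 0]
}}

```text
clock: 22.33
position: [0.5785, -0.1917, 0.1209]
orientation: [-3.142, -0.001, -0.168]
contact_force: [-0.5, 1.0, -3.0]
width: 0.0271
```

```bash
python3 st2.py
```

```text
22.3333 [ 0.5785 -0.1917  0.1209] to go [-0.5 -0.3 -2.4] deg [ 0.    0.03 -0.17] [-0.5  1.  -3. ] [-0.32   0.539  0.089  1.12   0.     2.99 ]
```

Request:
{"name": "play_rows", "arguments": {
  "motion": [0, 0, -1.2, 0, 0, 0, 0, 0, -1.2, 0, 0, 0, 0, 0, -0.8, 0, 0, 0, 0, 0, -0.5, 0, 0, 0]
}}

```text
clock: 22.67
position: [0.5791, -0.1919, 0.1187]
orientation: [3.141, -0.003, -0.168]
contact_force: [-0.8, 1.4, -0.4]
width: 0.0271
```

```bash
python3 st2.py
```

```text
22.6667 [ 0.5791 -0.1919  0.1187] to go [-1.1 -0.1 -0.2] deg [ 0.05  0.14 -0.17] [-0.8  1.4 -0.4] [-0.32   0.541  0.086  1.113  0.     2.99 ]
```

Seated (weight taken by the stand). Release.

Request:
{"name": "play_rows", "arguments": {
  "motion": [0, 0, -0.3, 0, 0, 0, 0, 0, 0, 0, 0, 0, 0, 0, 0, 0, 0, 0, 0, 0, 0, 0, 0, 0, 0, 0, 0, 0, 0, 0, 0, 0, 0, 0, 0, 0],
  "jaw": 1
}}

```text
clock: 23.17
position: [0.5822, -0.1929, 0.1221]
orientation: [3.14, -0.012, -0.168]
contact_force: [0.5, -0.2, -0.0]
width: 0.0853
```

Request:
{"name": "play_rows", "arguments": {
  "motion": [0, 0, 6, 0, 0.3, 0, 0, 0, 12, 0, 0.3, 0, 0, 0, 18, 0, 0, 0, 0, 0, 20, 0, 0, 0, 0, 0, 20, 0, 0, 0, 0, 0, 20, 0, 0, 0, 0, 0, 10, 0, 0, 0, 0, 0, 0, 0, 0, 0]
}}

```text
clock: 23.83
position: [0.5805, -0.1923, 0.2341]
orientation: [3.138, 0.003, -0.168]
contact_force: [-0.1, -0.6, 0.3]
width: 0.0854
```

```bash
python3 st2.py; python3 - <<'E'
from h import *
grab("wrist","pics/w11.png");grab("top","pics/t11.png");grab("scene","pics/s11.png")
a=cv2.resize(cv2.imread("pics/w11.png"),(400,300));b=cv2.resize(cv2.imread("pics/s11.png"),(400,300))
c=cv2.resize(cv2.imread("pics/t11.png"),(400,300));d=cv2.resize(cv2.imread("pics/s11.png")[120:220,140:273],(400,300))
cv2.imwrite("pics/f11.png",np.vstack([np.hstack([a,b]),np.hstack([c,d])]))
E
```

```text
23.8333 [ 0.5805 -0.1923  0.2341] to go [  -2.5    0.3 -115.6] deg [ 0.16 -0.22 -0.17] [-0.1 -0.6  0.3] [-0.318  0.477  0.29   1.387 -0.004  2.991]
```

View pics/f11.png

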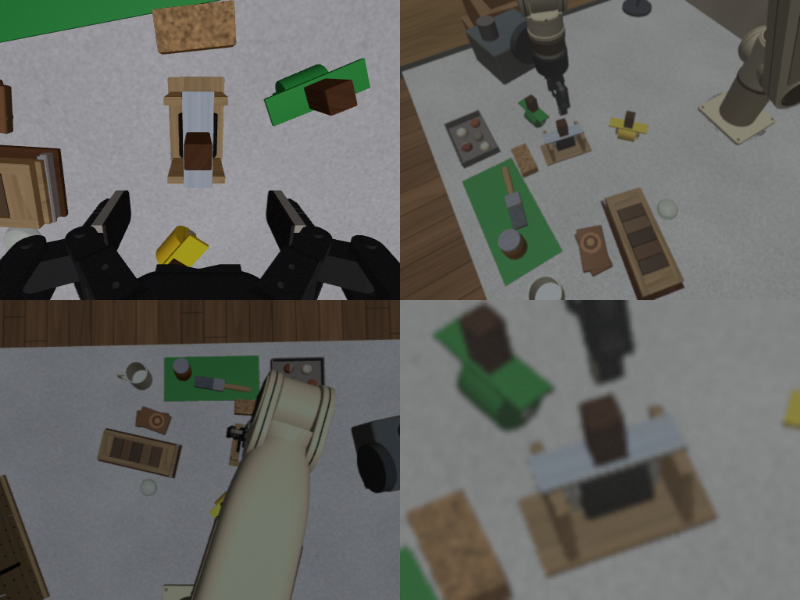

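```bash
python3 - <<'E'
from h import *
def run(f,bed,sl):
    w=dict(np.load(f"pics/{f}.npz"));U=lambda P:unc(P,285,85,3.5)
    L=np.array([b[0] for b in bed])/1e3;u=U([b[1] for b in bed])
    Ls=np.array([s[0] for s in sl])/1e3;us=U([s[1] for s in sl])
    def g(s):
        c,n=np.cos(s[2]),np.sin(s[2]);M=np.array([[c,-n,0],[n,c,0],[0,0,1]])
        A=np.vstack([L,np.c_[Ls,np.full(len(Ls),s[3])]])@M.T+[s[0],s[1],0]
        return (proj(w,A)-np.vstack([u,us])).ravel()
    r=least_squares(g,[.555,.177,-.2345,.054],loss='soft_l1');print(f,r.x.round(4),r.fun.reshape(-1,2).round(1).tolist())
run("w7",[((52,130,52),(738,450)),((36,126,52),(745,402))][:1]+[((36,86,52),(607,405))],[((-34,84.5),(629,150)),((34,84.5),(598,406)),((34,51.5),(478,411)),((-34,51.5),(500,160)),((34,17.5),(354,421)),((-34,-17.5),(220,184)),((34,-17.5),(222,432))])
run("w8",[((52,130,52),(729,496)),((36,86,52),(601,445)),((-36,86,52),(654,190))],[((-34,84.5),(643,196)),((34,84.5),(598,438)),((34,51.5),(478,438)),((-34,51.5),(516,196)),((34,17.5),(357,437)),((-34,-17.5),(252,196)),((34,-17.5),(234,437))])
E
python3 - <<'E'
import sys;sys.path.insert(0,'.')
from h import *
crop("pics/s11.png",250,230,130,154,4,"pics/s11b.png")
E
```

```text
w7 [ 0.5554  0.1771 -0.2308  0.0553] [[3.2, -0.7], [-3.2, 0.2], [0.5, 0.2], [0.2, -0.8], [-0.6, 0.4], [-0.4, 0.4], [-1.0, 0.3], [1.5, -0.1], [-0.0, -0.1]]
w8 [ 0.5557  0.1773 -0.2315  0.0512] [[3.7, 0.0], [-0.5, -0.1], [-0.0, -0.5], [0.4, -0.2], [-1.3, -0.2], [-0.5, -0.1], [0.7, -0.0], [-0.4, 0.3], [1.0, 0.3], [-0.8, 0.5]]
```

View pics/s11b.png

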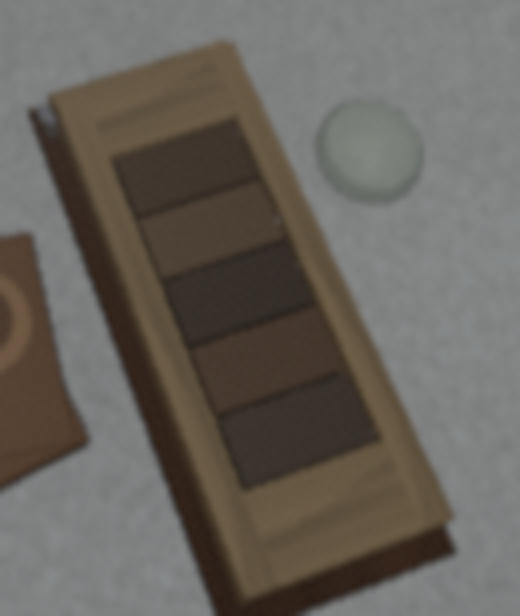

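```bash
python3 -c "
from bench import job,sensors
o=sensors.get_obs();print(o['clock'],o['qd'].round(4),o['contact_force']);print(job.hand_in())"
```

```text
23.9833 [ 0.0006  0.0154 -0.0265 -0.003   0.0004  0.0012] [-0.03828283 -0.34414074 -0.47728558]
the job is handed in; nothing more can be done
None
```

I lifted the silver roller out of its stand by the wooden grip and rolled it over the five slats from the hinge end to the far land. I then rolled it back once more to be sure, hung it upright in the stand, let go, and handed in at 24 s.

**Force:** The load on the wheel read about 14–21.5 N on the slats. These are readings at the end of each short move, so brief peaks in between were not seen.

**Slats:** The wrist picture puts the slat tops at about 51 mm, against 55 mm before rolling; the rails are at 52 mm. Only slats 1 to 4 were visible there; the roller hid most of slat 0. On the return pass the height profile of the bed was smooth to about 0.3 mm, and slats 0 and 1 read about that much high, which I put down to measuring error. In the last scene picture all five look even and level with the rails.

**Roller and bystanders:** The final pictures show the roller seated on both stand walls. The slab, cabochon, cork block and the green and yellow look-alikes appear not to have moved, and the gripper was open and about 0.1 m above everything.

**One detour:** On the way to the board the last joint reached its limit, so I turned the roller half round in the air, and turned it back before hanging it.

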